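# Close the chocolate-egg mould on the chilling plate and hold its seam shut

### The arm

A 6-joint arm with a two-finger parallel gripper is mounted at the origin on a cart in front of the work surface, level with it; the furniture and walls round the work are solid. World frame = base frame: x ahead of the robot, y to its left, z up, the work surface at z = 0. Lengths are in mm, angles in rad, forces in N, time in s.
With the tool pointing down it reaches from about 275 to 1000 mm from the base axis. Payload 8.4 kg.
Tool frame: the origin (TCP) lies between the finger pads; the fingertips stand 22 mm ahead of it and the grasp point (between the pads) lies 3 mm ahead of it (r.nose_length is the z of the fingertips in the tool frame, in mm); z points along the fingers, y is the line along which they close (so a half turn about z gives the same grasp; the last joint's range is limited). The gripper opens to 85 mm and grips with 20 to 120 N. Pads are 22 mm wide; open, the fingers measure 114 mm over their backs; the gripper's body (76 mm by 85 mm) begins 54 mm behind the grasp point. The pads swing forward as they close: fully open they stand 13 mm farther back than shut.
Start: joints at [1.114, 0.353, 1.633, -0, 1.155, -0.002], TCP at [274.551, 561.471, 253.281] pointing down, gripper open.
Joint ranges: [-2.63, 2.63], [-0.92, 2.1], [0.06, 2.66], [-1.3, 4.44], [0, 2.69], [-3.02, 3.02]. Speed limits (rad/s): [2.22, 2.22, 2.79, 3.14, 3.14, 3.14].

### API

Orientations are given as [roll, pitch, yaw] about the fixed x, y, z axes, in that order (R = Rz(yaw) Ry(pitch) Rx(roll)).
In Python, from rig import r, eyes, telemetry, sign_off gives the robot as it stands (r), with the cameras (eyes), the readings (telemetry) and the job as plain functions.
- The arm moves only by the shell command python3 steer.py 'ROWS' [FORCE]. ROWS is rows parted by semicolons, their numbers by spaces, 1 to 5 of them, each of 7 numbers: a rotation vector rx, ry, rz in rad, then dx, dy, dz in mm, then the opening from 0.0 (shut) to 1.0 (fully open); each row shifts and turns the commanded pose from where the row before left it, along the tool's axes as they then stand; what a row does not reach is not made up. A row lasts 1/12 s, in which the tool goes at most 41.7 mm and 0.125 rad, less where a joint would pass 70% of its speed; a pose out of reach is approached as far as the arm can. The fingers move at their own pace and stop on an object; FORCE is the grip in N (left out, the last holds). Time passes only in rows, so rows that do not move let the fingers close. It prints the time, the measured TCP pose, the force, the opening and the grip force at its end.
- telemetry.sense(): the state, without advancing time (a new reading comes with each control period).
- eyes.grab_frame(name): name is "scene" or "side" or "wrist"; returns the picture (420x560x3 uint8, red, green, blue); there is no depth.
- eyes.camera_params(name): a dict with "fx", "fy", "cx", "cy" (pixels), "rvec" (rotation vector, rad) and "tvec" (3), from world to camera coordinates, as OpenCV has them. Camera axes: x right, y down, z forward; pixel columns grow to the right and rows downward; lengths in mm; the calibration is good to about 2 mm. A picture is of the moment at which its call begins: read the wrist's pose just before it. camera_params takes no time and is no camera call; for the wrist camera it gives the pose at the moment of the call.
- sign_off(): hands the job in; it is judged then, once.
The state is a dict: "clock": time; "qpos": joint angles; "qvel": joint speeds; "joint_efforts": joint torques, N m; "eef_pos": TCP position; "tcp_rot": TCP orientation; "contact_force": force on the tool from outside, world axes, zero at the start; "wrist_torque": the same for the moment, N m; "opening": opening from 0.0 (shut) to 1.0 (fully open); "grasp_force": force on a finger pad.
Only numpy, scipy, OpenCV 4.12 (cv2) and the standard library are available. Lean on these libraries where they do the work, as an engineer would, in place of code of your own. Each camera call takes 0.05 s, during which the arm holds its last target. There are 200 camera calls.

### The job

The upper half of the chocolate-egg mould is to be joined to its lower half on the chilling plate. First turn the plate's selector to the two-dot mark and let go of it; then pick the upper half off the wooden board, lower it squarely onto the lower half so that both dowels go into their holes (large dowel, large hole), and press it down against the springy seam seal until the two halves meet. Finish while still holding it pressed fully shut so the seam can set, and leave the mug, the red-capped jar and the salt shaker where they are.

Things in the scene. Friction and masses are not known exactly. Their poses are not given: they have to be found in the camera images.
- selector (a joint): Angle of the grey selector knob on the chilling plate's black strip (rad, grows clockwise seen from above, stops at -0.1 and 2.2). A spring detent gives four notches: 0 off (white ring), 0.7 one blue dot, 1.4 two blue dots, 2.1 three blue dots. Starts in off or one dot. It yields at about 0.1 N m and, let go, snaps into the nearest notch.
- selector_grip (a point): Point on the selector's vertical axis, on its grip bar. The upright bar is 40 mm long, 13 mm thick, 24 mm high: it reaches 10 mm above and 14 mm below this point; under it is a round skirt 42 mm across. Local x runs along the bar toward its white pointer line and turns with the knob; z is up.
- chiller: The chilling plate: a fixed low white box, 230 mm (its x) by 300 mm (its y) and 55 mm high, aluminium cold plate on top, black control strip along its -y edge. Origin at the middle of its underside, z up.
- lower_seam (a point): Middle of the upper (parting) face of the clear lower mould half, which is fixed on the cold plate, 26 mm above it. Local x runs along the mould toward its large dowel, y across it, z up. The half is 116 mm long (x) and 60 mm wide (y). The upper half is home when its origin lies here with the same axes.
- big_dowel (a point): Tip of the large steel dowel: 10 mm diameter, stands 14 mm above the parting face with its last 6 mm tapered to 5.6 mm, 45 mm from the middle along +x of lower_seam.
- small_dowel (a point): Tip of the small steel dowel: 7 mm diameter, same height and taper (tip 2.6 mm), 45 mm from the middle along -x of lower_seam.
- seal (a joint): How far the springy orange-red seam seal, an oval cord round the lower half's egg, is pushed down (m). At 0 it stands 4 mm above the parting face and carries the upper half's weight unsunk. It takes about 3 N to start and 9 N for 4 mm, where the parting faces meet (0.004), and springs back when the push ends.
- upper_half: The loose clear upper half with a brown half egg inside, 0.12 kg: 116 long (x), 60 wide (y), 26 high, upright sides to grip across the width. Lies parting face down. Origin mid parting face (underside), x toward its large hole, z up. Holes through its 12 thick plate: 11.6 wide at x = +45 (large dowel), 8.6 at x = -45 (small), chamfered 1.5 (all mm).
- board: The wooden cutting board under the upper half, fixed, 380 x 245 x 18 mm, origin at the middle of its underside.
- mug: Blue mug, 84 mm across and 91 mm high, bystander. Origin under its middle.
- red_cap_jar: Spice jar with a red cap, 45 mm across, 108 mm high, bystander. Origin under its middle.
- salt: Salt shaker with a grey cap, 44 mm across, 90 mm high, bystander. Origin under its middle.

How it is judged:
By the outcome, as a careful person would: the job done as asked, in the order asked, and still so for the second after the job is handed in, while the arm keeps its last pose, push and grip.
It also fails if it takes over 61 s, if anything falls off the work surface, if the arm or the gripper's body presses on something with over 40 N, if the wrist force passes 120 N, or if a joint passes its speed limit or range.

## Working session

There is one attempt and no reset: what is moved stays moved. The work goes in short steps, Python scripts to look and compute and a shell command to move; the robot and the scene stay as the last step left them, time stands still between calls to the robot, and variables do not carry over. Pictures are saved under pics/ and viewed, at most 10 in all, crops included, and the job is handed in when it is done.

```bash
ls; mkdir -p pics
python3 - <<'E'
from rig import r, eyes, telemetry, sign_off
import cv2,numpy as np
s=telemetry.sense();print({k:np.round(v,3) for k,v in s.items()}, r.nose_length)
for n in("scene","side","wrist"):
    im=eyes.grab_frame(n);cv2.imwrite(f"pics/{n}0.png",im[:,:,::-1])
    p=eyes.camera_params(n);print(n,{k:np.round(v,3) for k,v in p.items()})
a=[cv2.imread(f"pics/{n}0.png") for n in("scene","side")]
E
```

```text
pics
rig.py
steer.py
{'clock': np.float64(0.0), 'qpos': array([ 1.114,  0.354,  1.634,  0.   ,  1.155, -0.002]), 'qvel': array([-0.   ,  0.001,  0.001,  0.003, -0.002, -0.002]), 'joint_efforts': array([-0.0000e+00, -6.0526e+01, -3.4206e+01,  0.0000e+00,  9.0000e-03,
       -0.0000e+00]), 'eef_pos': array([274.354, 561.044, 252.548]), 'tcp_rot': array([-3.14 , -0.   ,  2.687]), 'contact_force': array([0.568, 0.365, 0.299]), 'wrist_torque': array([-0.003, -0.033, -0.028]), 'grasp_force': np.float64(0.0), 'opening': np.float64(1.002)} 22.0
scene {'fx': np.float64(446.865), 'fy': np.float64(446.865), 'cx': np.float64(292.639), 'cy': np.float64(213.236), 'rvec': array([ 2.209, -0.926,  0.394]), 'tvec': array([-482.856,  356.271, 1273.046])}
side {'fx': np.float64(491.366), 'fy': np.float64(491.366), 'cx': np.float64(283.873), 'cy': np.float64(205.54), 'rvec': array([ 0.591, -2.304,  1.585]), 'tvec': array([ 497.786,  187.26 , 1222.041])}
wrist {'fx': np.float64(374.459), 'fy': np.float64(374.459), 'cx': np.float64(281.151), 'cy': np.float64(205.636), 'rvec': array([-2.415, -1.507, -0.253]), 'tvec': array([-624.311,  -43.941,  380.459])}
```

View pics/scene0.png

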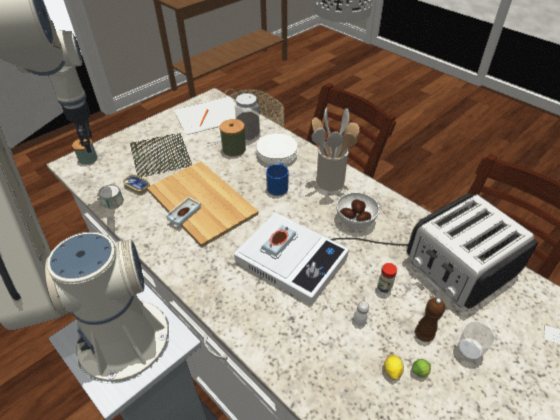

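View pics/side0.png

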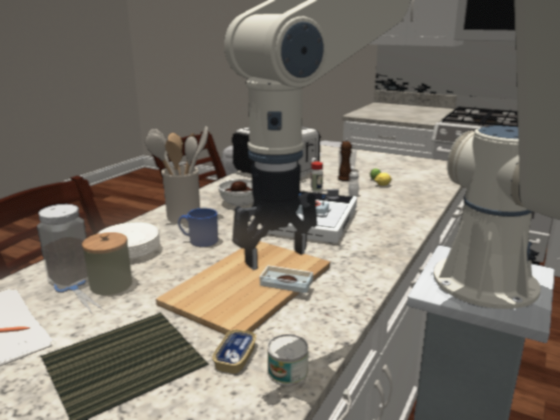

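The scene view shows the chiller centred near (292,256): lower half at (279,239), knob near (315,270). The upper half is on the board at (183,212). Next I'll get rough positions, then look with the wrist camera.

```bash
cat > h.py <<'E'
from rig import r, eyes, telemetry, sign_off
import cv2,numpy as np
from scipy.spatial.transform import Rotation as R
def ray(p,uv):
    Rm=R.from_rotvec(p["rvec"]).as_matrix();c=-Rm.T@p["tvec"]
    d=Rm.T@np.array([(uv[0]-p["cx"])/p["fx"],(uv[1]-p["cy"])/p["fy"],1.]);return c,d
def at(p,uv,z):
    c,d=ray(p,uv);return c+d*(z-c[2])/d[2]
def proj(p,X):
    K=np.array([[p["fx"],0,p["cx"]],[0,p["fy"],p["cy"]],[0,0,1.]])
    return cv2.projectPoints(np.array(X,float).reshape(-1,1,3),np.array(p["rvec"],float),np.array(p["tvec"],float),K,None)[0].reshape(-1,2)
E
python3 - <<'E'
from h import *
p=eyes.camera_params("scene")
for n,uv,z in[("chA",(236,251),55),("chB",(280,216),55),("chC",(347,255),55),("chD",(313,298),55),("knob",(315,268),75),("lower",(279,240),81),("upper",(183,212),35),("mug",(277,193),5),("jar",(386,290),5),("salt",(362,320),5)]:
    print(n,np.round(at(p,uv,z)))
w=eyes.camera_params("wrist");c,d=ray(w,(w["cx"],w["cy"]));s=telemetry.sense()
Rt=R.from_euler("xyz",s["tcp_rot"])
print("cam in tool",Rt.inv().apply(c-s["eef_pos"]),Rt.inv().apply(d), Rt.as_matrix())
E
```

```text
chA [410. -20.  55.]
chB [620.  -8.  55.]
chC [ 649. -283.   55.]
chD [ 452. -316.   55.]
knob [ 526. -256.   75.]
lower [ 524. -101.   81.]
upper [405. 264.  35.]
mug [732. 123.   5.]
jar [ 660. -437.    5.]
salt [ 523. -450.    5.]
cam in tool [  83.13937826   -0.18242069 -120.61023323] [-3.27888279e-01  1.88798432e-04  9.44716487e-01] [[-8.98316992e-01  4.39347683e-01 -4.42982828e-04]
 [ 4.39347906e-01  8.98316501e-01 -9.39337945e-04]
 [-1.47571655e-05 -1.03844681e-03 -9.99999461e-01]]
```

View pics/wrist0.png

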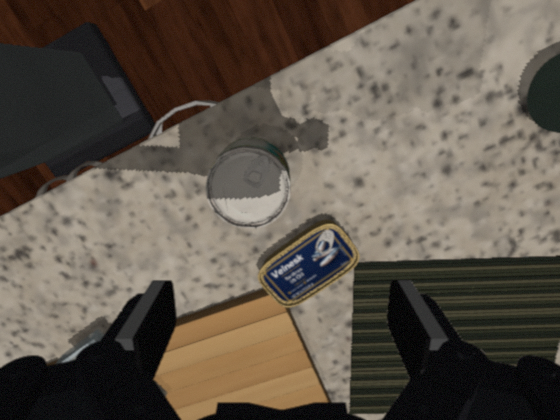

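```bash
python3 steer.py '0 0 0 -27.5 -30.6 0 1;0 0 0 -27.5 -30.6 0 1;0 0 0 -27.5 -30.6 0 1;0 0 0 -27.5 -30.6 0 1;0 0 0 -27.5 -30.6 0 1'; python3 steer.py '0 0 0 -27.5 -30.6 0 1;0 0 0 -27.5 -30.6 0 1;0 0 0 -27.5 -30.6 0 1;0 0 0 0 0 0 1'
cat > snap.py <<'E'
import sys,json
from h import *
n=sys.argv[1]
p=eyes.camera_params("wrist");s=telemetry.sense();im=eyes.grab_frame("wrist")
cv2.imwrite(f"pics/{n}.png",im[:,:,::-1])
json.dump({k:np.array(v).tolist() for k,v in p.items()},open(f"pics/{n}.json","w"))
print(np.round(s["eef_pos"],1),np.round(s["tcp_rot"],4),np.round(s["qvel"],3),s["clock"])
E
python3 snap.py w1
```

```text
clock: 0.57
eef_pos: [330.8, 361.7, 253.0]
tcp_rot: [-3.141, 0.0, 2.687]
contact_force: [0.9, 0.6, 0.5]
opening: 1.002
grasp_force: 0.0
clock: 0.9
eef_pos: [365.2, 239.2, 253.0]
tcp_rot: [-3.139, 0.001, 2.683]
contact_force: [-1.1, -0.1, -0.1]
opening: 1.0
grasp_force: 0.0
[365.2 239.2 253. ] [-3.1390e+00  9.0000e-04  2.6831e+00] [ 0.09   0.03  -0.045  0.047 -0.013  0.133] 0.9
```

View pics/w1.png

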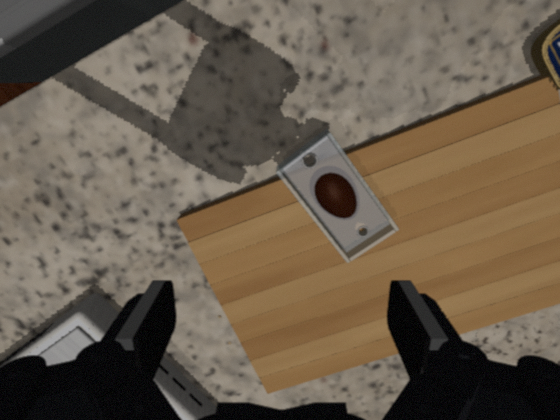

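The upper half has outer corners at (280,172), (328,133), (396,229), (349,259). The big hole is at (309,160) and the small one at (362,229). Now on to the chiller.

```bash
python3 steer.py '0 0 0 -33 -25 0 1;0 0 0 -33 -25 0 1;0 0 0 -33 -25 0 1;0 0 0 -33 -25 0 1;0 0 0 -33 -25 0 1' >/dev/null; python3 steer.py '0 0 0 -33 -25 0 1;0 0 0 -33 -25 0 1;0 0 0 -33 -25 0 1;0 0 0 -33 -25 0 1;0 0 0 -33 -25 0 1'>/dev/null;python3 steer.py '0 0 0 -33 -25 0 1;0 0 0 -33 -25 0 1;0 0 0 0 0 0 1;0 0 0 0 0 0 1;0 0 0 0 0 0 1'
python3 snap.py w2
python3 - <<'E'
import cv2
a=cv2.imread("pics/w2.png");cv2.imwrite("pics/w2b.png",cv2.resize(a,(784,588),interpolation=cv2.INTER_CUBIC))
E
```

```text
clock: 2.2
eef_pos: [588.7, -197.6, 252.5]
tcp_rot: [3.141, -0.002, 2.687]
contact_force: [1.3, 0.2, 0.4]
opening: 0.997
grasp_force: 0.0
[ 588.7 -197.6  252.5] [ 3.1413e+00 -1.5000e-03  2.6868e+00] [ 0.016 -0.022  0.02  -0.001 -0.001 -0.004] 2.2
```

View pics/w2b.png

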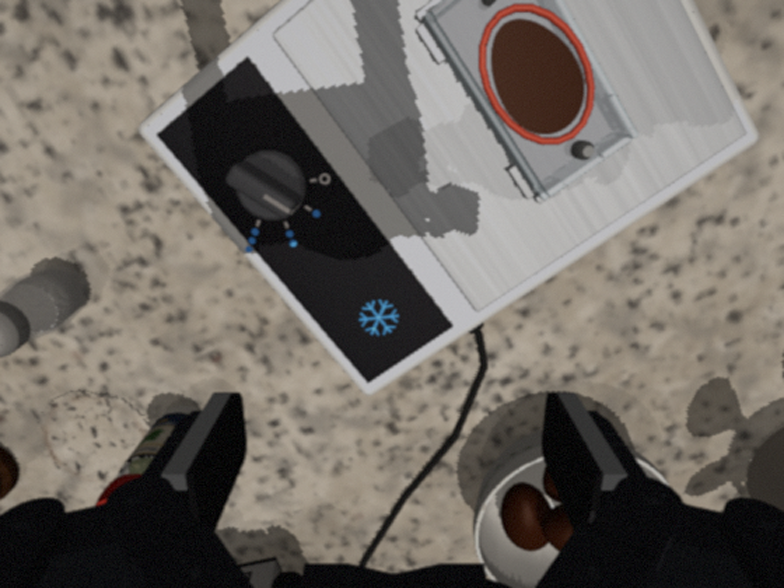

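The chiller (1.4× picture) has corners at (145,130), (370,388) and (753,133). The knob sits around (268,185) with its pointer toward the one-dot mark (312,212), so it starts at 0.7. Next I'll measure with an enlarged knob and lower-half crop.

Run:
```python
from h import *
import json
p=json.load(open("pics/w2.json"))
for n,uv,z in[("L",(145,130),55),("B",(370,388),55),("Rr",(753,133),55),("knobskirt",(268,185),62),("ring",(325,179),56),("dot1",(316,213),56),("dot2",(292,241),56),("dot3",(252,240),56)]:
    print(n,np.round(at(p,np.array(uv)/1.4,z),1))
a=cv2.imread("pics/w2.png")
k=cv2.resize(a[95:185,145:245],(400,360)[0:2] if 0 else (600,540),interpolation=cv2.INTER_CUBIC)
cv2.imwrite("pics/k.png",k)
```

```text
L [ 462.1 -296.6   55. ]
B [ 671.2 -256.    55. ]
Rr [619.2  20.8  55. ]
knobskirt [ 520.7 -246.6   62. ]
ring [ 532.8 -215.9   56. ]
dot1 [ 548.4 -230.6   56. ]
dot2 [ 557.2 -252.4   56. ]
dot3 [ 545.7 -274.4   56. ]
```

View pics/k.png

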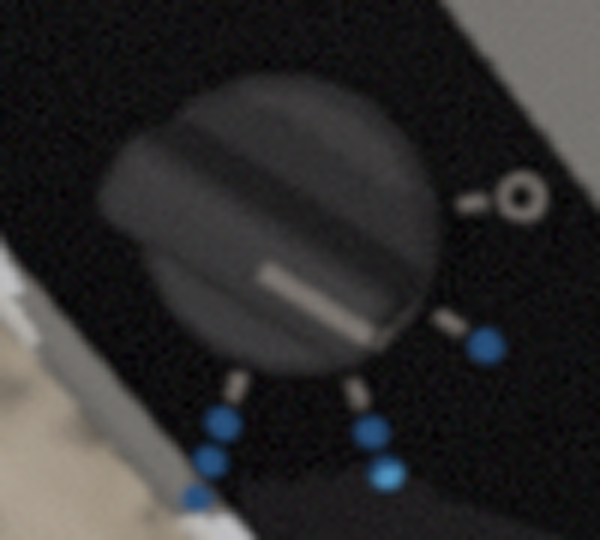

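Run:
```python
from h import *
import json
p=json.load(open("pics/w2.json"));q=eyes.camera_params("scene");sd=eyes.camera_params("side")
s=telemetry.sense();Rt=R.from_euler("xyz",s["tcp_rot"])
c,d=ray(p,(p["cx"],p["cy"]));print("cam in tool",Rt.inv().apply(c-s["eef_pos"]),c,"scenecam",ray(q,(0,0))[0])
for z in (40,48,55):
  W=[at(p,np.array(u)/1.4,z) for u in[(145,130),(370,388),(753,133)]]
  print(z,np.round(W,0).tolist(),np.linalg.norm(W[1]-W[0]),np.linalg.norm(W[2]-W[1]),"scene",np.round(proj(q,W),1).tolist())
a=eyes.grab_frame("scene")[:,:,::-1]
cv2.imwrite("pics/sc2.png",cv2.resize(a[205:305,225:355],(780,600),interpolation=cv2.INTER_CUBIC))
```

```text
cam in tool [  82.69598688   -0.41235671 -120.4011569 ] [ 514.07829914 -161.31465049  373.28532703] scenecam [-132.11014842 -787.78128327 1158.73762545]
40 [[460.0, -303.0, 40.0], [679.0, -260.0, 40.0], [624.0, 29.0, 40.0]] 223.0760887309127 294.9070605522272 scene [[311.2, 296.7], [347.0, 249.0], [273.5, 213.1]]
48 [[461.0, -300.0, 48.0], [675.0, -258.0, 48.0], [622.0, 25.0, 48.0]] 217.72149143802557 287.8282716194024 scene [[310.8, 294.2], [345.9, 247.7], [273.8, 212.5]]
55 [[462.0, -297.0, 55.0], [671.0, -256.0, 55.0], [619.0, 21.0, 55.0]] 213.03621880674942 281.63433130318066 scene [[310.4, 292.0], [344.9, 246.5], [274.1, 212.0]]
```

View pics/sc2.png

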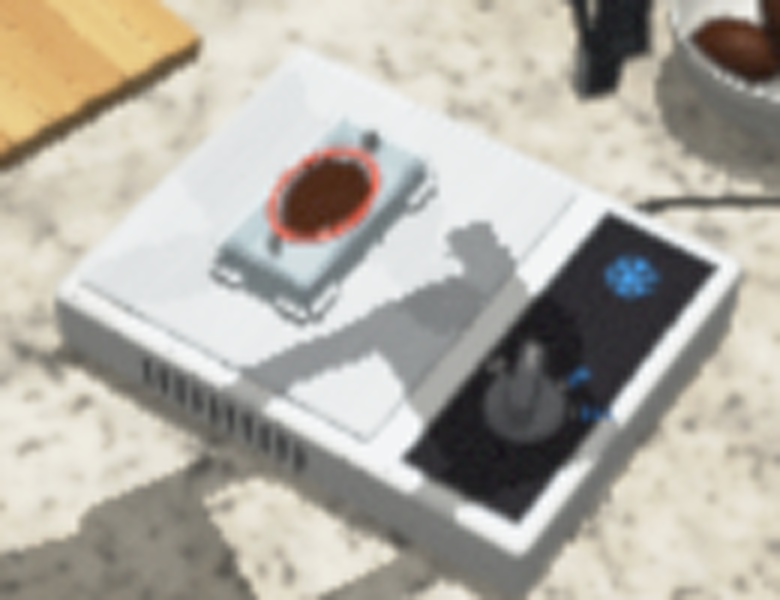

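The crop shows the top corners at scene pixels (275,213.3), (348,249.7), (312.5,297) and (235.3,254.5). I'll fit the known 230×300 rectangle in each view to settle the height.

Run:
```python
from h import *
import json
from scipy.optimize import least_squares as ls
p=json.load(open("pics/w2.json"));q=eyes.camera_params("scene")
sc=np.array([(300,50),(738,268),(525,553),(62,297)])/6+[225,205]   # +x+y, +x-y, -x-y, -x+y
wr=np.array([(753,133),(370,388),(145,130)])/1.4
box=np.array([(115,150),(115,-150),(-115,-150),(-115,150)])
def C(v,n,sh=0):
    c,s=np.cos(v[2]),np.sin(v[2]);b=box-np.sign(box)*sh
    return np.c_[b@np.array([[c,s],[-s,c]])+v[:2],np.full(4,v[3])][:n]
for sh in(0,3,6):
  for nm,f in[("scene",lambda v:(proj(q,C(v,4,sh))-sc).ravel()),("wrist",lambda v:(proj(p,C(v,3,sh))-wr).ravel()),("both",lambda v:np.r_[(proj(q,C(v,4,sh))-sc).ravel(),(proj(p,C(v,3,sh))-wr).ravel()])]:
    o=ls(f,[545,-140,.15,50]);print(sh,nm,np.round(o.x,3),np.round(o.fun,1))
def tri(u1,u2):
    c1,d1=ray(q,u1);c2,d2=ray(p,u2);A=np.c_[d1,-d2];t=np.linalg.lstsq(A,c2-c1,rcond=None)[0];a=c1+t[0]*d1;b=c2+t[1]*d2
    return np.round((a+b)/2,1),np.round(np.linalg.norm(a-b),1)
S=lambda u:np.array(u)/6+[225,205]
print("bigdowel?",tri(S((371,137)),np.array((588,150))/1.4))
print("snow",tri(S((631,276)),np.array((379,317))/1.4))
print("strip corner e",tri(S((717,267)),np.array((367,383))/1.4),tri(S((520,520)),np.array((160,137))/1.4),tri(S((608,213)),np.array((451,326))/1.4))
```

```text
0 scene [ 5.60979e+02 -1.24750e+02  1.88000e-01  1.09030e+01] [ 0.2  0.4  0.3 -0.4 -0.3 -0.1 -0.1  0.1]
0 wrist [ 5.41989e+02 -1.36559e+02  1.92000e-01  3.31620e+01] [-0.7  0.1  1.3  0.9 -0.3 -0.9]
0 both [ 5.42446e+02 -1.36658e+02  1.92000e-01  3.34970e+01] [-1.5  0.3  0.2  0.  -1.   1.6 -2.7  0.9 -0.5  0.8  1.3  1.4 -0.3 -0.5]
3 scene [ 5.45663e+02 -1.39318e+02  1.87000e-01  3.61610e+01] [ 0.   0.4  0.3 -0.2 -0.2 -0.1 -0.1 -0.1]
3 wrist [ 5.41513e+02 -1.36945e+02  1.90000e-01  4.07250e+01] [-0.5 -0.1  0.6  0.8 -0.1 -0.6]
3 both [ 5.41733e+02 -1.37325e+02  1.90000e-01  4.03300e+01] [-1.3 -0.1 -0.9 -0.9 -1.3 -0.6 -1.6 -0.4 -1.1  0.3  0.4  0.9 -0.1 -0.1]
6 scene [ 5.30358e+02 -1.53876e+02  1.87000e-01  6.14030e+01] [-0.1  0.5  0.3 -0.  -0.  -0.1 -0.1 -0.2]
6 wrist [ 5.41038e+02 -1.37333e+02  1.88000e-01  4.82830e+01] [-0.2 -0.2 -0.1  0.6  0.3 -0.3]
6 both [ 5.41039e+02 -1.37973e+02  1.89000e-01  4.71870e+01] [-1.1 -0.4 -1.9 -1.8 -1.6 -2.8 -0.5 -1.8 -1.7 -0.2 -0.4  0.3  0.2  0.3]
bigdowel? (array([582.4, -76.2,  75.9]), np.float64(3.3))
snow (array([ 630.6, -229.1,   44.4]), np.float64(0.1))
strip corner e (array([ 669.8, -258.4,   45. ]), np.float64(3.4)) (array([ 468.8, -294.6,   47.7]), np.float64(1.9)) (array([ 659.3, -188.2,   40.2]), np.float64(1.0))
```

```bash
python3 steer.py '0 0 0 35 0 0 1;0 0 0 35 0 0 1;0 0 0 0 0 0 1;0 0 0 0 0 0 1'
python3 snap.py w3
python3 - <<'E'
import cv2
a=cv2.imread("pics/w3.png");cv2.imwrite("pics/w3b.png",cv2.resize(a[0:300,100:500],(800,600),interpolation=cv2.INTER_CUBIC))
E
```

```text
clock: 2.63
eef_pos: [524.3, -165.9, 253.7]
tcp_rot: [3.141, -0.0, 2.689]
contact_force: [0.7, 0.3, 0.3]
opening: 0.999
grasp_force: 0.0
[ 524.3 -165.9  253.7] [ 3.1414e+00 -1.0000e-04  2.6887e+00] [-0.007  0.031 -0.065 -0.001 -0.012 -0.002] 2.6333
```

View pics/w3b.png

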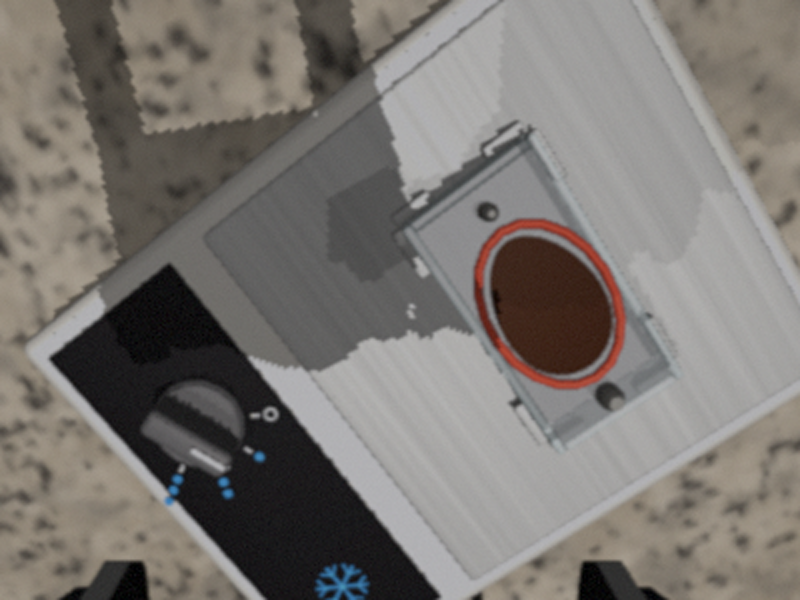

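Large dowel: tip about (617,402), foot (605,394). Small dowel: tip (492,210). Parting-face corners about (535,135), (676,373), (560,447), (408,230). The seal is fully visible. I'll fit these and use colour segmentation on w2 and w3.

```bash
cat > fit.py <<'E'
from h import *
import json
from scipy.optimize import least_squares as ls
P={n:json.load(open(f"pics/{n}.json")) for n in("w2","w3")};P["sc"]=eyes.camera_params("scene")
o=np.array([100,0])
def S(v,L):
    c,s=np.cos(v[2]),np.sin(v[2]);L=np.array(L,float)
    return np.c_[L[:,:2]@np.array([[c,s],[-s,c]])+v[:2],L[:,2]+v[3]]
if __name__=="__main__":
    L=[(45,0,14),(-45,0,14),(-58,-30,0),(-58,30,0),(58,30,0),(58,-30,0)]
    u=np.array([(617,402),(492,210),(408,230),(535,135),(676,373),(560,447)])/2+o
    for idx in([0,1,2,3,4,5],[0,1],[2,3,4,5]):
        LL=[L[i] for i in idx];uu=u[idx]
        for zf in(None,81):
            f=(lambda v:(proj(P["w3"],S(v,LL))-uu).ravel()) if zf is None else (lambda v:(proj(P["w3"],S([*v[:3],zf],LL))-uu).ravel())
            q=ls(f,[530,-90,.2,81]);print(idx,np.round(q.x,3),np.round(q.fun,1))
    B={}
    for n,fn in[("w2","pics/w2.png"),("w3","pics/w3.png")]:
        h=cv2.cvtColor(cv2.imread(fn),cv2.COLOR_BGR2HSV)
        for nm,lo,hi in[("blue",(98,120,90),(118,255,255)),("red",(0,140,110),(9,255,255))]:
            m=cv2.inRange(h,lo,hi);m[290:]=0
            m=cv2.dilate(m,np.ones((3,3))) if nm=="red" else m
            k,_,st,ce=cv2.connectedComponentsWithStats(m)
            print(n,nm,[(np.round(ce[i],1).tolist(),int(st[i,4])) for i in range(1,k) if st[i,4]>3])
E
python3 fit.py
```

```text
[0, 1, 2, 3, 4, 5] [ 5.35368e+02 -8.70320e+01  1.74000e-01  7.03360e+01] [-1.9 -1.9  1.   1.8 -0.7 -0.3  0.4 -0.2  2.1 -0.6 -1.   1.1]
[0, 1, 2, 3, 4, 5] [ 5.32702e+02 -8.85930e+01  1.75000e-01  8.10000e+01] [-0.6  0.2 -0.   0.6 -3.3 -1.2  0.2 -3.   4.5  1.  -0.7  4. ]
[0, 1] [ 5.32125e+02 -8.84990e+01  1.77000e-01  8.24060e+01] [ 0. -0.  0. -0.]
[0, 1] [ 5.32505e+02 -8.82920e+01  1.77000e-01  8.10000e+01] [-0.2 -0.3  0.2  0.2]
[2, 3, 4, 5] [ 5.36189e+02 -8.66950e+01  1.73000e-01  6.68540e+01] [-0.2 -0.1  0.3  0.7  1.1 -1.  -1.3  0.3]
[2, 3, 4, 5] [ 5.32806e+02 -8.87560e+01  1.74000e-01  8.10000e+01] [-3.4 -1.1  0.2 -2.8  4.3  1.2 -0.9  4.2]
w2 blue [([225.6, 152.1], 17), ([181.7, 165.1], 18), ([206.5, 166.5], 16), ([179.5, 171.5], 16), ([209.1, 173.8], 23), ([177.5, 177.5], 12), ([270.1, 226.4], 375)]
w2 red [([382.8, 51.8], 1859)]
w3 blue [([229.2, 228.1], 23), ([188.1, 239.2], 21), ([212.4, 243.5], 45), ([186.4, 244.7], 19), ([184.2, 249.9], 10), ([264.7, 286.2], 42), ([274.0, 285.4], 40), ([281.2, 288.6], 5)]
w3 red [([378.7, 150.5], 1318)]
```

Run:
```python
from fit import *
def tri(u1,u2):
    c1,d1=ray(P["w2"],u1);c2,d2=ray(P["w3"],u2);A=np.c_[d1,-d2];t=np.linalg.lstsq(A,c2-c1,rcond=None)[0];a=c1+t[0]*d1;b=c2+t[1]*d2
    return np.round((a+b)/2,1)
print(tri((225.6,152.1),(229.2,228.1)),tri((181.7,165.1),(188.1,239.2)))
k=np.array([(523,196),(487,346),(371,432),(224,424)])/6+[145,95]
for z in(55,57):
    X=np.array([at(P["w2"],u,z)[:2] for u in k])
    f=lambda v:(np.array([v[0]+v[3]*np.cos(v[2]-.7*np.arange(4)),v[1]+v[3]*np.sin(v[2]-.7*np.arange(4))]).T-X).ravel()
    q=ls(f,[524,-250,1.0,30]);print(z,np.round(q.x,3),np.round(q.fun,1))
print("skirt c",at(P["w2"],np.array((291,224))/6+[145,95],63))
e=[at(P["w2"],np.array(u)/6+[145,95],88) for u in[(262,270),(375,340)]];print("pointer",e,np.arctan2(*(e[1]-e[0])[1::-1]))
```

```text
[ 548.6 -231.4   52.8] [ 541.8 -271.6   52.2]
55 [ 521.793 -246.049    1.221   31.617] [-0.1 -0.4  0.2  0.4  0.2  0.1 -0.3 -0.1]
57 [ 521.744 -245.516    1.221   31.418] [-0.1 -0.4  0.2  0.4  0.2  0.1 -0.3 -0.1]
skirt c [ 521.59971805 -244.8941172    63.        ]
pointer [array([ 524.3718159 , -244.39179975,   88.        ]), array([ 538.43500443, -235.97986969,   88.        ])] 0.5390598678778536
```

Run:
```python
from fit import *
def tri(u1,u2):
    c1,d1=ray(P["w2"],u1);c2,d2=ray(P["w3"],u2);A=np.c_[d1,-d2];t=np.linalg.lstsq(A,c2-c1,rcond=None)[0];a=c1+t[0]*d1;b=c2+t[1]*d2
    return np.round((a+b)/2,1)
print(tri((188.7,140),(195.5,225)),tri((207.5,151.7),(214.5,235)))
print(proj(P["w3"],[[524.4,-244.4,z] for z in(80,85,90,95)]))
s=telemetry.sense();print(s["qpos"],s["eef_pos"],s["tcp_rot"])
Rt=R.from_euler("xyz",s["tcp_rot"]).as_matrix();print(Rt.T@(np.array([521.7,-245.8,150])-s["eef_pos"]))
```

```text
[ 524.5 -246.    82.7] [ 539.1 -236.7   83.1]
[[197.82800597 222.88701004]
 [196.56834336 225.11604538]
 [195.26993039 227.4136514 ]
 [193.93095104 229.78304162]]
[-3.09744509e-01  2.37741975e-01  1.79192245e+00  9.16984336e-05
  1.11051985e+00 -1.42745754e+00] [ 525.71962445 -166.65175572  254.03043571] [3.14131010e+00 1.38219560e-03 2.68846849e+00]
[-30.89144649 -72.95000545 104.05262489]
```

```bash
python3 steer.py '0 0 -0.122 -10.3 -24.3 0 1;0 0 -0.122 -12 -22.4 0 1;0 0 -0.122 -11 -23 0 1;0 0 -0.122 0 0 15 1;0 0 -0.122 0 0 15 1'
python3 steer.py '0 0 -0.122 0 0 20 1;0 0 -0.122 0 0 20 1;0 0 -0.122 0 0 25 1;0 0 0 0 0 0 1;0 0 0 0 0 0 1'
cat > go.py <<'E'
import sys
from h import *
x,y,z,yaw=map(float,sys.argv[1:5]);s=telemetry.sense()
Rt=R.from_euler("xyz",s["tcp_rot"]);T=R.from_euler("xyz",[np.pi,0,yaw])
print("pos",np.round(s["eef_pos"],1),"rot",np.round(s["tcp_rot"],3),"move",np.round(Rt.inv().apply(np.array([x,y,z])-s["eef_pos"]),1),"rotvec",np.round((Rt.inv()*T).as_rotvec(),3),"q6",s["qpos"][5].round(2),"F",np.round(s["contact_force"],1),"T",np.round(s["wrist_torque"],2),"t",s["clock"])
E
python3 go.py 521.7 -245.8 88 3.663
```

```text
clock: 3.1
eef_pos: [536.3, -245.8, 224.0]
tcp_rot: [-3.139, 0.003, -2.981]
contact_force: [-0.2, 1.1, -0.7]
opening: 0.997
grasp_force: 0.0
clock: 3.52
eef_pos: [534.4, -243.7, 157.6]
tcp_rot: [3.14, -0.001, -2.624]
contact_force: [0.2, -0.3, 0.2]
opening: 1.001
grasp_force: 0.0
pos [ 534.4 -243.7  157.6] rot [ 3.140e+00 -1.000e-03 -2.624e+00] move [12.   4.4 69.6] rotvec [ 0.002 -0.001 -0.004] q6 -2.52 F [ 0.2 -0.3  0.2] T [-0.03 -0.05 -0.05] t 3.5167
```

```bash
python3 steer.py '0 0 0 6 2.2 20 1;0 0 0 6 2.2 20 1;0 0 0 0 0 15 1;0 0 0 0 0 13 1;0 0 0 0 0 0 1'
python3 go.py 521.7 -245.8 88 3.663; python3 steer.py '0 0 0 0 0 0 0;0 0 0 0 0 0 0;0 0 0 0 0 0 0;0 0 0 0 0 0 0;0 0 0 0 0 0 0' 25;python3 steer.py '0 0 0 0 0 0 0;0 0 0 0 0 0 0;0 0 0 0 0 0 0'; python3 go.py 521.7 -245.8 88 3.663
```

```text
clock: 3.93
eef_pos: [521.8, -246.1, 89.9]
tcp_rot: [3.141, -0.0, -2.624]
contact_force: [-0.3, -0.4, -0.1]
opening: 1.004
grasp_force: 0.0
pos [ 521.8 -246.1   89.9] rot [ 3.141 -0.    -2.624] move [-0.   0.3  1.9] rotvec [ 0.001 -0.    -0.004] q6 -2.53 F [-0.3 -0.4 -0.1] T [-0.04  0.   -0.05] t 3.9333
clock: 4.35
eef_pos: [522.2, -246.4, 91.1]
tcp_rot: [-3.141, 0.001, -2.621]
contact_force: [-0.5, -0.3, 0.1]
opening: 0.301
grasp_force: 0.0
clock: 4.6
eef_pos: [521.8, -245.9, 90.9]
tcp_rot: [3.141, 0.0, -2.621]
contact_force: [-0.3, 3.0, 5.9]
opening: 0.143
grasp_force: 26.9
pos [ 521.8 -245.9   90.9] rot [ 3.141  0.    -2.621] move [0.  0.2 2.9] rotvec [ 0.  0. -0.] q6 -2.54 F [-0.3  3.   5.9] T [0.45 0.19 0.01] t 4.6
```

```bash
python3 steer.py '0 0 0.117 0 0 -1 0;0 0 0.117 0 0 0 0;0 0 0.117 0 0 0 0;0 0 0.117 0 0 0 0;0 0 0.117 0 0 0 0'
python3 steer.py '0 0 0.117 0 0 0 0;0 0 0 0 0 0 0;0 0 0 0 0 0 0'; python3 go.py 521.7 -245.8 91 2.96; python3 steer.py '0 0 0 0 0 0 1;0 0 0 0 0 0 1;0 0 0 0 0 0 1;0 0 0 0 0 0 1;0 0 0 0 0 0 1'; python3 steer.py '0 0 0 0 0 0 1;0 0 0 0 0 -30 1;0 0 0 0 0 -40 1;0 0 0 0 0 -40 1;0 0 0 0 0 -40 1'
```

```text
clock: 5.02
eef_pos: [521.9, -246.8, 91.0]
tcp_rot: [-3.141, 0.001, 3.072]
contact_force: [1.9, -4.6, -6.8]
opening: 0.144
grasp_force: 25.8
clock: 5.27
eef_pos: [521.9, -247.0, 91.0]
tcp_rot: [-3.14, 0.001, 2.96]
contact_force: [1.4, -5.0, -7.8]
opening: 0.144
grasp_force: 25.7
pos [ 521.9 -247.    91. ] rot [-3.14e+00  1.00e-03  2.96e+00] move [0.4 1.1 0. ] rotvec [-0.001  0.001  0.   ] q6 -1.83 F [ 1.4 -5.  -7.8] T [-0.89 -0.23 -0.01] t 5.2667
clock: 5.68
eef_pos: [521.7, -246.1, 91.4]
tcp_rot: [3.142, 0.0, 2.961]
contact_force: [-0.4, -0.1, -0.2]
opening: 0.846
grasp_force: 0.0
clock: 6.1
eef_pos: [521.2, -245.9, 242.8]
tcp_rot: [3.141, -0.001, 2.961]
contact_force: [1.7, 0.1, 0.0]
opening: 1.001
grasp_force: 0.0
```

```bash
python3 snap.py w4
python3 - <<'E'
from h import *
import json
p=json.load(open("pics/w1.json"))
a,b=[at(p,u,30) for u in[(309,160),(362,229)]];print(a,b,np.linalg.norm(a-b),np.arctan2(*(a-b)[1::-1]))
for z in(18,30,44):
    c=np.array([at(p,u,z) for u in[(280,172),(328,133),(396,229),(349,259)]]);print(z,c.mean(0),np.linalg.norm(np.diff(c,axis=0),axis=1))
p=json.load(open("pics/w4.json"));print("knob px in w4",proj(p,[[521.7,-246,60],[535,-248,86],[508,-244,86]]))
E
python3 go.py 460 190 243 2.96
```

```text
[ 521.2 -245.9  242.8] [ 3.1413e+00 -9.0000e-04  2.9609e+00] [ 0.    -0.525 -0.459  0.001  0.964 -0.002] 6.1
[368.68619429 265.65535803  30.        ] [455.07510927 283.54604142  30.        ] 88.22199942975135 -2.9373847007976135
18 [422.10646941 275.17646581  18.        ] [ 58.90206821 122.50975797  57.58862708]
30 [417.67134943 275.20867677  30.        ] [ 56.91410488 118.37501511  55.64499281]
44 [412.4970428  275.24625622  44.        ] [ 54.59481434 113.55114844  53.37741949]
knob px in w4 [[281.73464145 181.4159242 ]
 [282.32892257 206.76944046]
 [281.15079901 172.94293816]]
pos [ 524.8 -247.6  251.3] rot [-3.139  0.01   2.961] move [142.5 418.9   5.8] rotvec [-0.003  0.01   0.001] q6 -1.83 F [ 2.8 -2.   7.3] T [-0.07 -0.08  0.05] t 6.15
```

```bash
python3 steer.py '0 0 0 14.9 38.2 0 1;0 0 0 14.9 38.2 0 1;0 0 0 14.9 38.2 0 1;0 0 0 14.9 38.2 0 1;0 0 0 14.9 38.2 0 1' >/dev/null;python3 steer.py '0 0 0 14.9 38.2 0 1;0 0 0 14.9 38.2 0 1;0 0 0 14.9 38.2 0 1;0 0 0 14.9 38.2 0 1;0 0 0 14.9 38.2 0 1' >/dev/null;python3 steer.py '0 0 0 14.9 38.2 0 1;0 0 0 14.9 38.2 0 1;0 0 -0.096 14.9 38.2 0 1;0 0 -0.096 0 0 20 1;0 0 -0.096 0 0 20 1';python3 steer.py '0 0 -0.096 0 0 0 1;0 0 0 0 0 0 1;0 0 0 0 0 0 1;0 0 0 0 0 0 1;0 0 0 0 0 0 1'; python3 snap.py w5
python3 - <<'E'
from h import *
a=cv2.imread("pics/w5.png");k=cv2.imread("pics/w4.png")
A=cv2.resize(a[0:290,140:420],(560,580),interpolation=cv2.INTER_CUBIC)
B=np.zeros((580,240,3),np.uint8);B[:240]=cv2.resize(k[140:220,242:322],(240,240),interpolation=cv2.INTER_CUBIC)
cv2.imwrite("pics/w5b.png",np.hstack([A,B]))
E
```

```text
clock: 7.4
eef_pos: [420.4, 280.1, 201.6]
tcp_rot: [3.14, 0.003, -3.025]
contact_force: [0.4, 0.9, -1.0]
opening: 1.003
grasp_force: 0.0
clock: 7.82
eef_pos: [420.9, 277.2, 201.9]
tcp_rot: [3.141, 0.001, -2.941]
contact_force: [-0.1, -0.8, -0.3]
opening: 1.002
grasp_force: 0.0
[420.9 277.2 201.9] [ 3.1411e+00  1.2000e-03 -2.9411e+00] [-0.001 -0.001  0.002 -0.001  0.001 -0.013] 7.8167
```

View pics/w5b.png

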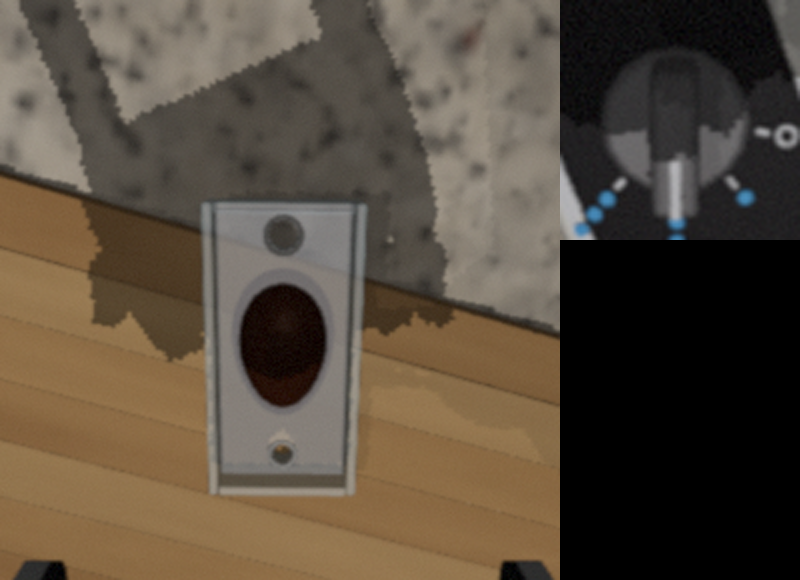

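The selector points at the two dots. In the left crop the big hole is at (284,235) and the small hole at (282,453); the sides are about (205–365) at the top and (212–355) at the bottom.

```bash
python3 - <<'E'
from h import *
import json
p=json.load(open("pics/w5.json"));f=lambda u:np.array(u)/2+[140,0]
for z in(30,44):
    a,b=[at(p,f(u),z) for u in[(284,235),(282,453)]];print(z,a,b,(a+b)/2,np.linalg.norm(a-b),np.arctan2(*(a-b)[1::-1]))
for z in(18,44):
    c=np.array([at(p,f(u),z) for u in[(204,204),(366,204),(355,495),(211,495)]]);print(z,c.mean(0)[:2],np.linalg.norm(np.diff(c,axis=0),axis=1))
E
python3 go.py 414 274 100 -2.94
```

```text
30 [368.97529389 266.3219339   30.        ] [457.30057515 283.46303757  30.        ] [413.13793452 274.89248574  30.        ] 89.97317792320405 -2.949907468570987
44 [367.5480467  265.99639684  44.        ] [451.64476647 282.31687237  44.        ] [409.59640659 274.1566346   44.        ] 85.66572359025551 -2.949907468570987
18 [420.20939146 276.76654012] [ 63.60158708 125.8939928   64.50006117]
44 [413.28758217 275.2937723 ] [ 58.16964283 115.14191598  58.99138203]
pos [420.9 277.1 201.9] rot [ 3.141e+00  1.000e-03 -2.941e+00] move [  7.5  -1.7 101.9] rotvec [ 0.     0.001 -0.001] q6 -1.19 F [-0.6  0.4 -0.3] T [ 0.01 -0.05 -0.02] t 7.8667
```

```bash
python3 steer.py '0 0 0.009 4 -0.5 35 1;0 0 0 4 0 35 1;0 0 0 0 0 35 1;0 0 0 0 0 30 1;0 0 0 0 0 0 1'; python3 go.py 413.2 275 40 -2.95
```

```text
clock: 8.28
eef_pos: [410.1, 273.1, 62.1]
tcp_rot: [-3.139, -0.007, -2.949]
contact_force: [-1.8, -1.5, -0.2]
opening: 1.003
grasp_force: 0.0
pos [410.1 273.1  62.1] rot [-3.139 -0.007 -2.949] move [-3.6  1.3 22.1] rotvec [-0.003 -0.007  0.001] q6 -1.18 F [-1.8 -1.5 -0.2] T [-0.03  0.02  0.03] t 8.2833
```

```bash
python3 steer.py '0 0 0 0 0 14 1;0 0 0 0 0 13 1;0 0 0 0 0 0 1;0 0 0 0 0 0 1'; python3 go.py 413.2 275 40 -2.95
```

```text
clock: 8.62
eef_pos: [413.2, 275.3, 40.4]
tcp_rot: [3.141, 0.0, -2.948]
contact_force: [0.2, -0.2, 0.2]
opening: 0.997
grasp_force: 0.0
pos [413.2 275.3  40.4] rot [ 3.141  0.    -2.948] move [ 0.1 -0.3  0.4] rotvec [0.    0.    0.002] q6 -1.18 F [ 0.2 -0.2  0.2] T [ 0.04 -0.01 -0.05] t 8.6167
```

```bash
python3 steer.py '0 0 0 0 0 0 0;0 0 0 0 0 0 0;0 0 0 0 0 0 0;0 0 0 0 0 0 0;0 0 0 0 0 0 0' 60; python3 go.py 413.2 275 40 -2.95;  python3 steer.py '0 0 0 0 0 -20 0;0 0 0 0 0 -40 0;0 0 0 0 0 -40 0;0 0 0 0 0 -40 0;0 0 0 0 0 0 0'; python3 go.py 532.5 -88.3 150 0.177
```

```text
clock: 9.03
eef_pos: [413.5, 275.6, 40.9]
tcp_rot: [3.141, 0.002, -2.948]
contact_force: [-1.7, -1.0, 10.6]
opening: 0.689
grasp_force: 63.7
pos [413.5 275.6  40.9] rot [ 3.141e+00  2.000e-03 -2.948e+00] move [ 0.4 -0.5  0.9] rotvec [0.001 0.002 0.002] q6 -1.18 F [-1.7 -1.  10.6] T [-0.24  0.26 -0.06] t 9.0333
clock: 9.45
eef_pos: [416.1, 277.3, 187.1]
tcp_rot: [3.137, 0.011, -2.948]
contact_force: [1.1, 1.1, -1.4]
opening: 0.687
grasp_force: 66.1
pos [416.1 277.3 187.1] rot [ 3.137  0.011 -2.948] move [ -43.3 -381.4   35.9] rotvec [-0.017  0.007 -3.124] q6 -1.18 F [ 1.1  1.1 -1.4] T [ 0.04 -0.07  0.03] t 9.45
```

```bash
A='0 0 0 -4.3 -38.1 0 0'; python3 steer.py '0 0 0 -4.3 -38.1 0 0;0 0 0 -4.3 -38.1 0 0;0 0 0 -4.3 -38.1 0 0;0 0 0 -4.3 -38.1 0 0;0 0 0 -4.3 -38.1 0 0' >/dev/null; python3 steer.py '0 0 0 -4.3 -38.1 0 0;0 0 0 -4.3 -38.1 0 0;0 0 0 -4.3 -38.1 0 0;0 0 0 -4.3 -38.1 0 0;0 0 0 -4.3 -38.1 0 0' >/dev/null; python3 steer.py '0 0 0.1215 0 0 0 0;0 0 0.1215 0 0 0 0;0 0 0.1215 0 0 0 0;0 0 0.1215 0 0 0 0;0 0 0.1215 0 0 0 0'; python3 steer.py '0 0 0.1215 0 0 0 0;0 0 0.1215 0 0 0 0;0 0 0.1215 0 0 0 0;0 0 0.1215 0 0 0 0;0 0 0.1215 0 0 0 0'>/dev/null; python3 steer.py '0 0 0.1215 0 0 0 0;0 0 0.1215 0 0 0 0;0 0 0.1215 0 0 0 0;0 0 0.1215 0 0 0 0;0 0 0.1215 0 0 0 0' >/dev/null; python3 steer.py '0 0 0.1215 0 0 0 0;0 0 0.1215 0 0 0 0;0 0 0.1215 0 0 0 0;0 0 0.1215 0 0 0 0;0 0 0.1215 0 0 0 0' >/dev/null; python3 steer.py '0 0 0.1215 0 0 0 0;0 0 0.1215 0 0 0 0;0 0 0.1215 0 0 0 0;0 0 0.1215 0 0 0 0;0 0 0.1215 0 0 0 0' >/dev/null; python3 steer.py '0 0 0.1215 0 0 0 0;0 0 0 0 0 0 0;0 0 0 0 0 0 0;0 0 0 0 0 0 0'; python3 go.py 532.5 -88.3 150 0.177; python3 snap.py w6
```

```text
clock: 10.7
eef_pos: [528.2, -90.7, 179.6]
tcp_rot: [3.142, 0.0, 2.722]
contact_force: [-0.6, -0.3, -0.9]
opening: 0.689
grasp_force: 66.0
clock: 12.7
eef_pos: [528.3, -90.5, 179.5]
tcp_rot: [3.142, -0.0, 0.181]
contact_force: [0.4, 0.2, -0.7]
opening: 0.689
grasp_force: 66.0
pos [528.3 -90.5 179.5] rot [ 3.142 -0.     0.181] move [ 4.5 -1.4 29.5] rotvec [ 0.    -0.     0.004] q6 1.22 F [ 0.4  0.2 -0.7] T [-0.01 -0.05 -0.02] t 12.7
[528.3 -90.5 179.5] [ 3.1415e+00 -2.0000e-04  1.8080e-01] [ 0.001  0.003 -0.002 -0.002 -0.002  0.012] 12.7
```

```bash
python3 steer.py '0 0 0.004 -25 0 -29 0;0 0 0 -25 0 -29 0;0 0 0 -25 0 -29.5 0;0 0 0 0 0 0 0;0 0 0 0 0 0 0';python3 steer.py '0 0 0 0 0 0 0;0 0 0 0 0 0 0'; python3 snap.py w7
python3 - <<'E'
from h import *
import json
p=json.load(open("pics/w7.json"));from fit import S
q=proj(p,S([532.5,-88.3,.177,81],[(45,0,14),(-45,0,14),(0,0,0)]));print(q)
a=cv2.imread("pics/w7.png");c=q.mean(0);x0=int(c[0]-100);print("x0",x0)
cv2.imwrite("pics/w7b.png",cv2.resize(a[0:200,x0:x0+200],(600,600),interpolation=cv2.INTER_CUBIC))
E
```

```text
clock: 13.17
eef_pos: [454.7, -103.8, 268.6]
tcp_rot: [3.14, -0.004, 0.174]
contact_force: [0.8, 0.2, -2.0]
opening: 0.687
grasp_force: 66.1
clock: 13.33
eef_pos: [454.7, -103.3, 265.8]
tcp_rot: [-3.141, 0.001, 0.174]
contact_force: [0.5, -0.6, -1.4]
opening: 0.689
grasp_force: 66.1
[ 454.7 -103.3  265.8] [-3.1411e+00  1.0000e-03  1.7370e-01] [0.002 0.015 0.    0.001 0.004 0.004] 13.3333
[[277.80133905  17.45933422]
 [278.53985371 145.45560443]
 [278.33130937  84.44745587]]
x0 178
```

View pics/w7b.png

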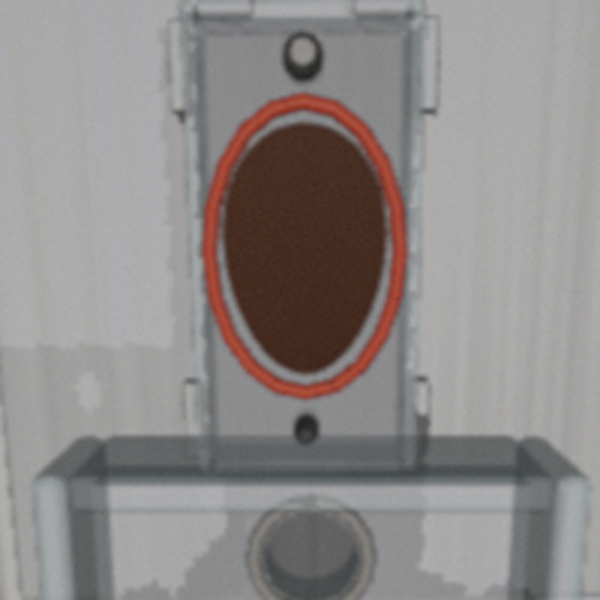

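The image shows the big dowel tip at (302,52) and the small one at about (307,430). The held half's large hole, centred near (312,557), is on the same (+x) side, so the orientation is right. I'll refine both numerically.

Run:
```python
from h import *
g=cv2.cvtColor(cv2.imread("pics/w7.png"),cv2.COLOR_BGR2GRAY)
print("small x274-287,y136-150");print(g[136:151,274:288])
print("big x270-287,y10-27");print(g[10:28,270:288])
b=cv2.resize(g[160:215,250:315],None,fx=6,fy=6,interpolation=cv2.INTER_CUBIC)
c=cv2.HoughCircles(b,cv2.HOUGH_GRADIENT,1,20,param1=60,param2=20,minRadius=80,maxRadius=150)
if c is not None: print([(250+x/6,160+y/6,R_/6) for x,y,R_ in c[0][:5]])
```

```text
small x274-287,y136-150
[[142 140 139 136 133 126 125 130 130 136 140 141 140 141]
 [141 140 136 127 118 110 108 114 121 131 136 140 139 139]
 [139 139 130 108  88  73  69  79  96 123 135 140 140 139]
 [141 134 114  81  55  43  43  48  70 100 128 141 142 140]
 [138 129  97  56  38  36  41  39  49  78 114 136 141 140]
 [138 120  80  45  39  38  39  43  46  65 106 136 139 140]
 [138 118  72  39  38  44  44  45  45  62 105 134 141 139]
 [139 118  67  42  48  57  55  52  47  64 106 135 141 140]
 [135 113  71  50  57  65  67  63  50  63 102 129 135 138]
 [117 106  78  60  61  68  68  64  57  72  97 117 117 119]
 [108 104  90  66  62  64  62  62  69  88 101 109 111 108]
 [106 105  99  83  70  66  66  74  85  97 102 104 104 104]
 [102 100  98  92  89  83  84  88  95 100  97  99  98  99]
 [ 98  98  97  97  97  95  96  97  96  96  98  98  99  98]
 [ 98  95  98  96  98  96  97  97 100  97  96  99  98  97]]
big x270-287,y10-27
[[126 122 118 117 118 112 108 100  95 101 108 116 120 124 127 123 121 118]
 [128 124 121 118 108  96  84  73  70  74  77  84  99 118 130 130 123 124]
 [133 130 127 116  9
[... 480 characters left out ...]
117  72  54  85 119 134]
 [135 121  86  58  68 103 134 141 144 143 141 128  99  63  51  86 120 135]
 [136 122  88  56  57  77 105 126 135 135 125 103  73  50  53  91 125 137]
 [138 125  96  58  49  56  70  92 101 102  88  65  54  45  55  96 130 138]
 [137 132 106  68  43  46  53  60  66  65  56  47  46  45  61 101 130 137]
 [137 136 121  83  55  46  48  52  51  51  49  45  45  50  76 113 134 139]
 [139 136 130 110  78  52  44  46  46  45  46  40  47  70 102 124 136 138]
 [138 139 134 126 103  72  49  41  39  40  37  48  66  95 117 131 136 138]
 [139 139 137 133 122 102  77  63  57  58  64  76  95 116 128 135 137 138]
 [137 135 138 136 135 125 112 100  96  96 105 110 120 128 133 136 138 137]]
```

```bash
cat > f7.py <<'E'
from fit import *
p=json.load(open("pics/w7.json"))
L=[(45,0,14),(-45,0,14)];u=np.array([(278.5,16.7),(279.7,144.7)])
q=ls(lambda v:(proj(p,S([*v,81],L))-u).ravel(),[532,-88,.177]);print("lower",np.round(q.x,3),np.round(q.fun,2))
s=telemetry.sense();Rt=R.from_euler("xyz",[np.pi,0,.1737]);T=np.array([454.7,-103.3,265.8])
pl=Rt.inv().apply(np.array([*q.x[:2],95])-T);print("lower in tool",pl, "yaw rel",q.x[2]-.1737)
h=Rt.inv().apply(at(p,(281.8,186.8),265.8-10.5)-T);print("big hole in tool",h)
w=json.load(open("pics/w5.json"));R5=R.from_euler("xyz",[np.pi,0,-2.9411])
a,b=[R5.inv().apply(at(w,np.array(x)/2+[140,0],30)-[420.9,277.2,201.9]) for x in[(284,235),(282,453)]];print("w5 holes in tool",a,b)
G=R.from_euler("xyz",[np.pi,0,-2.948]).inv().apply((R5.apply((a+b)/2)+[420.9,277.2,0])-[413.4,275.4,0]);print("upper in tool at grasp",G)
E
python3 f7.py
```

```text
lower [ 5.33137e+02 -8.88980e+01  1.82000e-01] [-0.   -0.07  0.    0.08]
lower in tool [ 79.74535991  -0.62967904 170.8       ] yaw rel 0.007915645723223064
big hole in tool [47.3572659   1.15187916 10.5       ]
w5 holes in tool [ 53.05097085  -0.31924669 171.9       ] [-36.91871742  -1.11167238 171.9       ]
upper in tool at grasp [  0.35480841  -0.44761595 171.9       ]
```

```bash
python3 steer.py '0 0 -0.010 26.5 -0.1 27 0;0 0 0 26.5 -0.1 27 0;0 0 0 26.5 -0.1 27 0;0 0 0 0 0 30 0;0 0 0 0 0 25 0'; python3 steer.py '0 0 0 0 0 0 0;0 0 0 0 0 0 0;0 0 0 0 0 0 0;0 0 0 0 0 0 0'; python3 go.py 532.8 -89.3 119 0.184
```

```text
clock: 13.8
eef_pos: [533.4, -88.2, 127.4]
tcp_rot: [-3.141, 0.002, 0.184]
contact_force: [-0.5, -0.6, -1.5]
opening: 0.69
grasp_force: 66.1
clock: 14.13
eef_pos: [533.8, -89.2, 132.3]
tcp_rot: [3.141, -0.002, 0.183]
contact_force: [-0.9, 0.8, -1.8]
opening: 0.688
grasp_force: 65.9
pos [533.8 -89.2 132.3] rot [ 3.141e+00 -2.000e-03  1.830e-01] move [-1.  -0.1 13.3] rotvec [ 0.001 -0.002 -0.001] q6 1.22 F [-0.9  0.8 -1.8] T [ 0.   -0.02 -0.01] t 14.1333
```

```bash
python3 steer.py '0 0 0 -0.8 0 6 0;0 0 0 0 0 5 0;0 0 0 0 0 0 0;0 0 0 0 0 0 0;0 0 0 0 0 0 0'; python3 go.py 532.8 -89.3 117 0.184; python3 go.py 532.8 -89.3 117 0.184
```

```text
clock: 14.55
eef_pos: [532.0, -89.2, 120.0]
tcp_rot: [3.142, -0.0, 0.183]
contact_force: [-0.4, 0.5, -1.2]
opening: 0.685
grasp_force: 65.9
pos [532.  -89.2 120. ] rot [ 3.142 -0.     0.183] move [0.8 0.3 3. ] rotvec [ 0.    -0.    -0.001] q6 1.22 F [-0.4  0.5 -1.2] T [-0.06  0.01 -0.04] t 14.55
pos [532.  -89.2 120. ] rot [ 3.142 -0.     0.183] move [0.8 0.3 3. ] rotvec [ 0.    -0.    -0.001] q6 1.22 F [-0.4  0.5 -1.2] T [-0.06  0.01 -0.04] t 14.55
```

```bash
python3 steer.py '0 0 0 0 0 3 0;0 0 0 0 0 2 0;0 0 0 0 0 0 0;0 0 0 0 0 0 0'; python3 go.py 532.8 -89.3 113 0.184
```

```text
clock: 14.88
eef_pos: [531.8, -89.1, 114.6]
tcp_rot: [-3.141, 0.0, 0.183]
contact_force: [1.2, 0.3, -1.4]
opening: 0.691
grasp_force: 65.9
pos [531.8 -89.1 114.6] rot [-3.141  0.     0.183] move [1.  0.4 1.6] rotvec [-0.     0.    -0.001] q6 1.22 F [ 1.2  0.3 -1.4] T [ 0.02 -0.02  0.04] t 14.8833
```

```bash
python3 steer.py '0 0 0 0.8 0.2 1 0;0 0 0 0 0 2 0;0 0 0 0 0 0 0;0 0 0 0 0 0 0'; python3 go.py 532.8 -89.3 110 0.184
```

```text
clock: 15.22
eef_pos: [531.4, -88.8, 111.4]
tcp_rot: [-3.14, 0.003, 0.183]
contact_force: [-4.5, 1.2, 0.7]
opening: 0.692
grasp_force: 66.4
pos [531.4 -88.8 111.4] rot [-3.14e+00  3.00e-03  1.83e-01] move [1.3 0.7 1.4] rotvec [-0.001  0.003 -0.001] q6 1.22 F [-4.5  1.2  0.7] T [0.3  0.83 0.07] t 15.2167
```

```bash
python3 steer.py '0 0 0 -1 -0.2 0 0;0 0 0 0 0 0 0;0 0 0 0 0 0 0'; python3 go.py 532.8 -89.3 110 0.184
```

```text
clock: 15.47
eef_pos: [531.3, -89.0, 111.6]
tcp_rot: [-3.141, 0.001, 0.183]
contact_force: [-3.1, 1.3, -1.2]
opening: 0.692
grasp_force: 66.2
pos [531.3 -89.  111.6] rot [-3.141e+00  1.000e-03  1.830e-01] move [1.4 0.6 1.6] rotvec [-0.     0.001 -0.001] q6 1.22 F [-3.1  1.3 -1.2] T [ 0.4   0.61 -0.02] t 15.4667
```

```bash
python3 steer.py '0 0 0 -1 -0.3 0 0;0 0 0 0 0 0 0;0 0 0 0 0 0 0'; python3 go.py 532.8 -89.3 110 0.184;python3 steer.py '0 0 0 0 0 1.5 0;0 0 0 0 0 0 0;0 0 0 0 0 0 0'; python3 go.py 532.8 -89.3 108 0.184
```

```text
clock: 15.72
eef_pos: [531.0, -89.2, 111.9]
tcp_rot: [3.141, -0.001, 0.183]
contact_force: [0.0, 1.0, -1.7]
opening: 0.69
grasp_force: 66.1
pos [531.  -89.2 111.9] rot [ 3.141e+00 -1.000e-03  1.830e-01] move [1.7 0.5 1.9] rotvec [ 0.    -0.001 -0.001] q6 1.22 F [ 0.   1.  -1.7] T [0.15 0.2  0.01] t 15.7167
clock: 15.97
eef_pos: [530.7, -89.0, 110.2]
tcp_rot: [-3.142, -0.0, 0.183]
contact_force: [-1.0, 1.4, -1.6]
opening: 0.694
grasp_force: 66.1
pos [530.7 -89.  110.2] rot [-3.142 -0.     0.183] move [2.  0.6 2.2] rotvec [-0.    -0.    -0.001] q6 1.22 F [-1.   1.4 -1.6] T [0.28 0.23 0.02] t 15.9667
```

```bash
python3 steer.py '0 0 0 -0.3 -0.5 1 0;0 0 0 0 0 1.5 0;0 0 0 0 0 0 0;0 0 0 0 0 0 0'; python3 go.py 532.8 -89.3 108 0.184;python3 steer.py '0 0 0 0 0 1.5 0;0 0 0 0 0 0 0;0 0 0 0 0 0 0'; python3 go.py 532.8 -89.3 108 0.184
```

```text
clock: 16.3
eef_pos: [530.5, -88.7, 107.8]
tcp_rot: [3.141, -0.0, 0.183]
contact_force: [-0.6, -0.4, -0.8]
opening: 0.688
grasp_force: 66.0
pos [530.5 -88.7 107.8] rot [ 3.141 -0.     0.183] move [ 2.1  1.  -0.2] rotvec [ 0.    -0.    -0.001] q6 1.22 F [-0.6 -0.4 -0.8] T [-0.02 -0.03  0.04] t 16.3
clock: 16.55
eef_pos: [530.7, -88.7, 106.6]
tcp_rot: [3.141, -0.001, 0.183]
contact_force: [0.3, -0.6, 3.0]
opening: 0.687
grasp_force: 66.3
pos [530.7 -88.7 106.6] rot [ 3.141e+00 -1.000e-03  1.830e-01] move [ 2.   1.  -1.4] rotvec [ 0.    -0.001 -0.001] q6 1.22 F [ 0.3 -0.6  3. ] T [-0.07  0.06 -0.01] t 16.55
```

```bash
python3 steer.py '0 0 0 0 0 1.5 0;0 0 0 0 0 0 0;0 0 0 0 0 0 0'|sed -n '2p;4p'; python3 steer.py '0 0 0 0 0 1.5 0;0 0 0 0 0 0 0;0 0 0 0 0 0 0'|sed -n '2p;4p';python3 steer.py '0 0 0 0 0 1 0;0 0 0 0 0 0 0;0 0 0 0 0 0 0'; python3 go.py 532.8 -89.3 103 0.184
```

```text
eef_pos: [530.7, -88.7, 105.1]
contact_force: [-0.6, -0.1, 5.5]
eef_pos: [530.7, -88.7, 103.7]
contact_force: [-0.5, 0.1, 6.6]
clock: 17.3
eef_pos: [530.7, -88.7, 103.4]
tcp_rot: [3.141, -0.001, 0.183]
contact_force: [-2.8, -0.6, 15.3]
opening: 0.686
grasp_force: 68.0
pos [530.7 -88.7 103.4] rot [ 3.141e+00 -1.000e-03  1.830e-01] move [2.  0.9 0.4] rotvec [ 0.    -0.001 -0.001] q6 1.22 F [-2.8 -0.6 15.3] T [-0.08  0.72  0.  ] t 17.3
```

```bash
python3 steer.py '0 0 0 0 0 0.6 0;0 0 0 0 0 0 0;0 0 0 0 0 0 0' 90; python3 steer.py '0 0 0 0 0 0.4 0;0 0 0 0 0 0 0;0 0 0 0 0 0 0;0 0 0 0 0 0 0'; python3 go.py 532.8 -89.3 103 0.184
```

```text
clock: 17.55
eef_pos: [530.7, -88.7, 103.6]
tcp_rot: [3.141, -0.001, 0.183]
contact_force: [-6.4, 0.7, 24.5]
opening: 0.687
grasp_force: 90.6
clock: 17.88
eef_pos: [530.7, -88.7, 103.5]
tcp_rot: [3.141, -0.001, 0.183]
contact_force: [-8.6, 0.6, 31.6]
opening: 0.68
grasp_force: 91.3
pos [530.7 -88.7 103.5] rot [ 3.141e+00 -1.000e-03  1.830e-01] move [2.  0.9 0.5] rotvec [ 0.    -0.001 -0.001] q6 1.22 F [-8.6  0.6 31.6] T [-0.01  1.45 -0.04] t 17.8833
```

```bash
python3 steer.py '0 -0.004 0 -0.5 0 0 0;0 0 0 0 0 0 0;0 0 0 0 0 0 0'; python3 go.py 532.8 -89.3 103 0.184; python3 steer.py '0 -0.004 0 -0.5 0 0 0;0 0 0 0 0 0 0;0 0 0 0 0 0 0'; python3 go.py 532.8 -89.3 103 0.184
```

```text
clock: 18.13
eef_pos: [530.8, -88.7, 103.6]
tcp_rot: [3.141, 0.002, 0.183]
contact_force: [-8.0, 1.6, 28.4]
opening: 0.688
grasp_force: 90.9
pos [530.8 -88.7 103.6] rot [3.141e+00 2.000e-03 1.830e-01] move [1.9 0.9 0.6] rotvec [ 0.001  0.002 -0.001] q6 1.22 F [-8.   1.6 28.4] T [0.24 1.06 0.01] t 18.1333
clock: 18.38
eef_pos: [530.8, -88.7, 103.5]
tcp_rot: [3.141, 0.005, 0.183]
contact_force: [-4.5, 2.4, 25.9]
opening: 0.682
grasp_force: 90.9
pos [530.8 -88.7 103.5] rot [3.141 0.005 0.183] move [1.9 0.9 0.5] rotvec [ 0.001  0.005 -0.001] q6 1.22 F [-4.5  2.4 25.9] T [0.45 0.65 0.01] t 18.3833
```

```bash
python3 steer.py '0 -0.005 0 -0.4 -0.3 0.2 0;0 0 0 0 0 0 0;0 0 0 0 0 0 0;0 0 0 0 0 0 0'; python3 go.py 532.8 -89.3 103 0.184; python3 steer.py '0 0 0 0 0 0 0;0 0 0 0 0 0 0;0 0 0 0 0 0 0;0 0 0 0 0 0 0'; python3 go.py 532.8 -89.3 103 0.184
```

```text
clock: 18.72
eef_pos: [530.7, -88.7, 103.5]
tcp_rot: [3.14, 0.009, 0.183]
contact_force: [-4.2, 1.4, 26.7]
opening: 0.681
grasp_force: 90.9
pos [530.7 -88.7 103.5] rot [3.14  0.009 0.183] move [1.9 1.  0.5] rotvec [ 0.001  0.009 -0.001] q6 1.23 F [-4.2  1.4 26.7] T [0.37 0.4  0.05] t 18.7167
clock: 19.05
eef_pos: [530.8, -88.7, 103.6]
tcp_rot: [3.14, 0.009, 0.183]
contact_force: [-4.3, 0.8, 25.8]
opening: 0.682
grasp_force: 90.9
pos [530.8 -88.7 103.6] rot [3.14  0.009 0.183] move [1.9 0.9 0.5] rotvec [ 0.001  0.009 -0.001] q6 1.23 F [-4.3  0.8 25.8] T [0.32 0.37 0.01] t 19.05
```

```bash
python3 -c "
from rig import r, eyes, telemetry, sign_off
print(sign_off())"
```

```text
the job is handed in; nothing more can be done
None
```

I turned the selector to two dots and let go of it. The upper half is seated on both dowels and still held pressed shut at about 26 N. I judged full closure from the force rise and the height at the stop, not from a final picture. The job was handed in at about 19 s.

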